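# Scan a sealed jar and present it to the base coder

## Robot

A 6-joint arm with a two-finger parallel gripper is mounted at the origin on a cart in front of the work surface, level with it; the furniture and walls round the work are solid. World frame = base frame: x ahead of the robot, y to its left, z up, the work surface at z = 0. Lengths are in m, angles in degrees, forces in N, time in s.
With the tool pointing down it reaches from about 0.4 to 0.825 m from the base axis. Payload 7 kg.
Tool frame: the origin (TCP) lies midway between the tips of the shut fingers; the grasp point (between the pads) lies 19 mm behind it; z points along the fingers, y is the line along which they close (so a half turn about z gives the same grasp; the last joint's range is limited). The gripper opens to 88 mm and grips with 3 to 60 N. Pads are 19 mm wide; open, the fingers measure 130 mm over their backs; the gripper's body (78 mm by 193 mm) begins 47 mm behind the grasp point.
Start: joints at [80.907, 20.546, 0.682, 0, -70.136, -16.507], TCP at [0.292, 0.609, 0.227] pointing down, gripper open.
Joint ranges: [-176.03, 176.03], [-82.01, 121.73], [-58.28, 71.71], [-173.87, 95.51], [-174.79, -0.11], [-173.66, 173.66]. Speed limits (degrees/s): [136.94, 136.94, 172.46, 180, 180, 180].

## Interface

Orientations are given as [roll, pitch, yaw] about the fixed x, y, z axes, in that order (R = Rz(yaw) Ry(pitch) Rx(roll)).
In Python, from plant import ctrl gives the robot as it stands. The module is installed in compiled form; this text tells all that it offers.
- The arm moves only by the tool send_rows, never from a script. Its argument "plan" is a list that holds one entry, the list of rows, each a list of 6 numbers: the shift along the tool's x, y, z in normalised numbers (1 is 800 mm), then the turn, a rotation vector about the tool's x, y, z in shares of 60 degrees (1.0 is 60 degrees). A call has 1 to 8 rows; each row is the pose to reach, as a shift and turn from the pose commanded when the call began, along the tool's axes at that moment; what a row does not reach only later rows make up. A row lasts 1/12 s, in which the tool goes at most 41.7 mm and 7.16 degrees, less where a joint would pass 70% of its speed; a pose out of reach is approached as far as the arm can. A call with a gripper value outside its range is refused whole. "fingers" is the opening, from 0 (shut) to 1 (fully open), set as the call begins (left out, the last holds). The fingers move at their own pace and stop on an object; the grip force is fixed at half the most. Time passes only in rows, so rows that repeat a pose let the fingers close. It gives the time, the measured TCP pose, the force, the opening and the grip force at its end, in the units of the state.
- ctrl.get_obs(): the state, without advancing time (a new reading comes with each control period).
- ctrl.snapshot(name): name is "side" or "top" or "wrist"; returns a dict with "img" (400x640x3 uint8, red, green, blue), "K" (3x3 intrinsics, pixels), "pose" (4x4, takes a point from camera to world coordinates). Camera axes: x right, y down, z forward; pixel columns grow to the right and rows downward; lengths in m; the calibration is good to about 2 mm. A picture is of the moment at which its call begins. There is no depth.
- ctrl.close_job(): hands the job in; it is judged then, once.
The state is a dict: "clock": time; "joint_pos": joint angles; "qvel": joint speeds; "tau": joint torques, N m; "tool_pos": TCP position; "orientation": TCP orientation; "force": force on the tool from outside, world axes, zero at the start; "moment": the same for the moment, N m; "opening": finger opening in m; "gripper_force": force on a finger pad.
Only numpy, scipy, OpenCV 4.12 (cv2) and the standard library are available. Lean on these libraries where they do the work, as an engineer would, in place of code of your own. Each camera call takes 0.05 s, during which the arm holds its last target. There are 200 camera calls.

## Task

Turn the sealed cream jar on the scanner's foot plate until its seal strip faces the reader head squarely, and keep it standing still there for about a second so it can be read. Then carry it over the white food tub in the middle and stop with it hovering upright, about 1 cm above the coder's round print window, centred, with the seal strip on the side of the coder's pointer bar and in line with it. The jar must never touch the coder and everything else stays where it is; finish while still holding the jar there, gripped and still.

Things in the scene. Friction and masses are not known exactly. Their poses are not given: they have to be found in the camera images.
- sealed_jar: The only jar with a seal strip: white cylindrical jar, 53 mm diameter, 66 mm high with lid, about 0.12 kg, loose, on the scanner's foot plate. A brown paper strip with black bars (14 to 26 mm wide, no thickness to feel) runs from the lid's middle over the rim and down one side. Origin: centre of the underside; z up; its +x points from its axis to the strip.
- seal (a point): Middle of the seal strip on the jar's side, 27 mm out from the jar's axis along the jar's +x and 33 mm above its underside. At the start it is turned 0.6 to 1.5 rad counterclockwise (seen from above) from facing the reader head.
- scan_station: Fixed scanner: aluminium foot plate 130 x 110 mm, 4 mm thick (top at z = 4 mm), with a grey reader head 42 x 62 mm, 64 mm high, behind it. Origin: centre of the plate's underside; z up; +x points from there to the head, whose front is about 76 mm away. The jar starts within about 12 mm of the plate's centre. Station and coder may trade places, left and right.
- scanner_eye (a point): Middle of the reader head's window: 83 mm along the station's +x from its origin, 36 mm up.
- coder: Fixed base coder: low grey box 112 x 112 mm with a metal top. Origin: centre of its underside, on the worktop; z up; its +x axis points from the centre to the pointer, a small black raised bar (14 x 5 mm, its top 44.5 mm above the worktop, 36 to 50 mm from the centre) on the top near one edge.
- print_window (a point): Centre of the coder's round print window (dark disc, 60 mm rim diameter), at the coder's centre, 42 mm above the worktop and facing up; the jar's underside is to hover about 10 mm above this point.
- food_tub: White rectangular food tub with a lid, 114 x 174 mm, 75 mm high, loose, standing between the station and the coder. Origin: centre of its underside; z up; its y axis is the 174 mm side. (Room: a tall bookcase stands at the right, from about x = 0.5 m on, beyond y = -0.12 m: draw the arm in when coming from the right.)
- low_jar: Bystander: plain white cream jar, 62 mm diameter, 52 mm high, loose, without seal strip. Origin: centre of its underside.
- small_jar: Bystander: plain white cream jar, 53 mm diameter, 56 mm high, loose, without seal strip. Origin: centre of its underside.
- labels: Bystander: roll of blank white labels, 76 mm diameter, 40 mm high, lying flat, loose. Origin: centre of its underside.
Mind the look-alikes: they are no part of the job. What is shaped like the sealed_jar but pink is not meant.

How it is judged (in metres and radians):
On the way, in this order (a step that is already met when the one before it is completed fails the run):
1. the jar stands upright and still on the foot plate, within 27 mm of its centre, the seal facing the reader head within 0.2 rad (angle between the x axis of sealed_jar and the x axis of scan_station, either way round below 0.2 rad and x of seal in the frame of scan_station above 0.003 m and horizontal distance between sealed_jar and scan_station below 0.027 m and height (world z) of sealed_jar below 0.007 m and angle between sealed_jar's own z axis and vertical below 0.1 rad and linear speed of sealed_jar below 0.02 m/s and angular speed of sealed_jar below 0.15 rad/s), for 0.4 s.
2. the jar passes above the food tub, its underside higher than the tub's top (z of sealed_jar in the frame of food_tub above 0.077 m and x of sealed_jar in the frame of food_tub between -0.05 and 0.05 m and y of sealed_jar in the frame of food_tub between -0.095 and 0.095 m).
At the end, for the whole second after the job is handed in: The gripper holds the jar still and upright (within 0.1 rad), its underside 3 to 20 mm above the print window, its axis within 8 mm of the window's centre, the seal on the pointer's side and in line with it within 0.2 rad, the jar not touching the coder (horizontal distance between sealed_jar and print_window below 0.008 m and z of sealed_jar in the frame of print_window between 0.003 and 0.02 m and angle between sealed_jar's own z axis and vertical below 0.1 rad and angle between the x axis of sealed_jar and the x axis of coder, either way round below 0.2 rad and x of seal in the frame of coder above 0.01 m and contact force between sealed_jar and the fingers above 0.5 N and contact force between sealed_jar and coder below 0.1 N and linear speed of sealed_jar below 0.02 m/s); the arm keeps its last pose, push and grip.
It fails at once if the jar touches the coder (contact force between sealed_jar and coder above 0.5 N).
It fails at once if the food tub is shifted by more than 25 mm (distance of food_tub from where it was at the start of the episode above 0.025 m).
It fails at once if a bystander is shifted by more than 25 mm (distance of any of low_jar, small_jar, labels from where it was at the start of the episode above 0.025 m).
It also fails if it takes over 51 s, if anything falls off the work surface, if the arm or the gripper's body presses on something with over 40 N, if the wrist force passes 120 N, or if a joint passes its speed limit or range.

## Working session

There is one attempt and no reset: what is moved stays moved. The work goes in short steps, Python scripts to look and compute and a tool call to move; the robot and the scene stay as the last step left them, time stands still between calls to the robot, and variables do not carry over. Pictures are saved under pics/ and viewed, at most 10 in all, crops included, and the job is handed in when it is done.

Besides the shell and the picture viewer there is one more tool, called in YAML: its name, and indented under it one key for each argument. send_rows: Moves the arm, as the interface text tells. Its arguments: {"type":"object","properties":{"plan":{"type":"array","items":{"type":"array","items":{"type":"array","items":{"type":"number"}}}},"fingers":{"type":"number"}},"required":["plan"]}

```bash
mkdir -p pics; python3 - <<'E'
from plant import ctrl
import cv2,pickle
o=ctrl.get_obs();print(o)
d={}
for n in("top","side"):
    s=ctrl.snapshot(n);d[n]=s
    cv2.imwrite(f"pics/{n}0.png",s["img"][:,:,::-1]);print(n,s["K"].tolist(),s["pose"].round(4).tolist())
pickle.dump(d,open("s0.pkl","wb"))
E
```

```text
{'clock': 0.0, 'joint_pos': array([ 8.09066301e+01,  2.05909694e+01,  6.33267367e-01, -2.03668103e-02,
       -7.01357727e+01, -1.65056711e+01]), 'qvel': array([-0.03867538, -0.05170118, -0.06189236,  0.01035936,  0.04023541,
        0.00752585]), 'tau': array([ 2.76781182e-03, -5.82729328e+01,  2.93051898e+01,  6.99731380e+00,
        6.89771390e-03, -1.54028357e-04]), 'tool_pos': array([0.29147122, 0.60827714, 0.22562332]), 'orientation': array([ 1.79904937e+02, -8.20264552e-03, -2.56059703e+01]), 'force': array([0.11282667, 0.68182685, 0.17993116]), 'moment': array([-0.02712617, -0.01030186, -0.04007851]), 'gripper_force': 0.0, 'opening': 0.08746260053923177}
top [[365.9323587347389, 0.0, 320.59860499308576], [0.0, 365.9323587347389, 199.171799877554], [0.0, 0.0, 1.0]] [[-0.0206, -0.9931, 0.1156, 0.4095], [-0.9996, 0.0185, -0.0194, 0.2766], [0.0171, -0.116, -0.9931, 0.9377], [0.0, 0.0, 0.0, 1.0]]
side [[366.1217803106159, 0.0, 311.4914525409386], [0.0, 366.1217803106159, 195.67088445172834], [0.0, 0.0, 1.0]] [[0.4601, -0.6114, 0.6438, -0.0247], [-0.8878, -0.3242, 0.3266, -0.0011], [0.009, -0.7219, -0.692, 0.6337], [0.0, 0.0, 0.0, 1.0]]
```

View pics/top0.png

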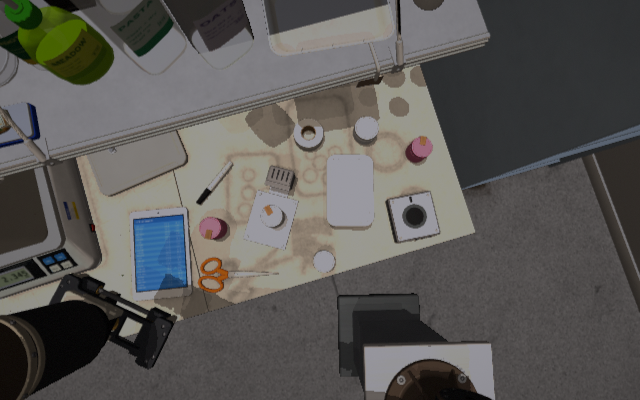

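View pics/side0.png

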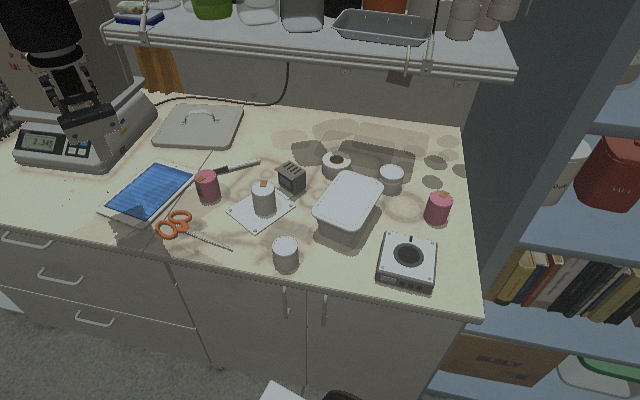

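The top view shows the station plate at about (271,219) with the sealed jar at (271,215) and reader head at (281,179). The tub is at (350,190), the coder at (413,217) with its pointer towards the top edge at about (411,200), and the plain jars and roll at (324,261), (366,128) and (308,134). The side view agrees. Next I'll zoom in.

```bash
python3 - <<'E'
import cv2,pickle,numpy as np
d=pickle.load(open("s0.pkl","rb"))
im=d["top"]["img"][:,:,::-1]
a=cv2.resize(im[160:255,235:310],None,fx=5.3,fy=5.3,interpolation=cv2.INTER_CUBIC)
b=cv2.resize(im[160:255,378:450],None,fx=5.3,fy=5.3,interpolation=cv2.INTER_CUBIC)
cv2.imwrite("pics/c0.png",np.hstack([a,b]));print(a.shape,b.shape)
s=d["side"]["img"][:,:,::-1]
cv2.imwrite("pics/c1.png",np.hstack([cv2.resize(s[155:240,215:315],None,fx=4,fy=4,interpolation=cv2.INTER_CUBIC),cv2.resize(s[220:305,360:450],None,fx=4,fy=4,interpolation=cv2.INTER_CUBIC)]))
E
```

```text
(504, 398, 3) (504, 382, 3)
```

View pics/c0.png

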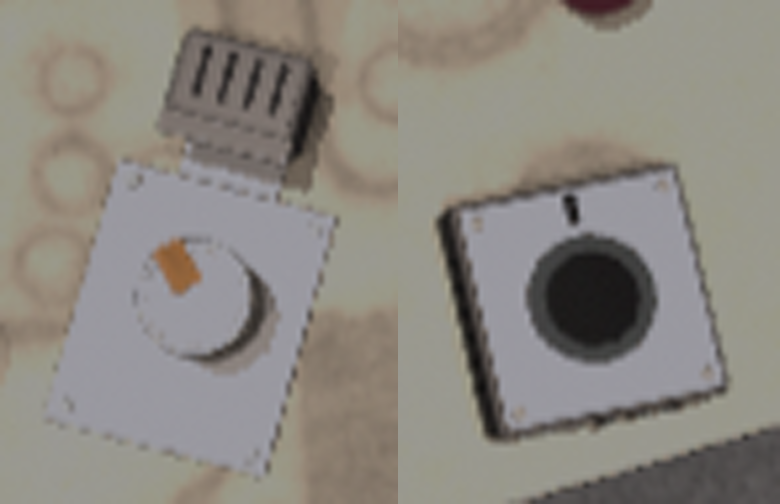

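View pics/c1.png

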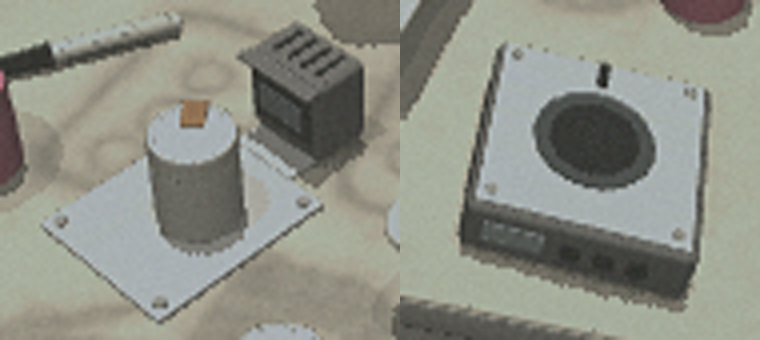

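Left crop: plate corners are at (122,160), (338,217), (266,477) and (46,420). The lid centre is about (197,298), and the orange strip runs from (191,286) out to (163,245). Right crop: coder top corners are (462,208), (678,165), (727,387) and (500,440). The window is at (592,298) and the pointer at (571,209). The strip is turned to the left, which is counterclockwise from the head.

```bash
cat > h.py <<'E'
import numpy as np
def ray(s,uv,z):
    K,T=s["K"],s["pose"]
    d=T[:3,:3]@np.linalg.solve(K,np.array([uv[0],uv[1],1.]))
    return T[:3,3]+d*(z-T[2,3])/d[2]
E
python3 - <<'E'
import pickle,numpy as np,cv2
from h import *
d=pickle.load(open("s0.pkl","rb"));t=d["top"];s=d["side"]
A=lambda p:((p[0]+.5)/5.3+235-.5,(p[1]+.5)/5.3+160-.5)
B=lambda p:((p[0]-398+.5)/5.3+378-.5,(p[1]+.5)/5.3+160-.5)
S=lambda p:((p[0]+.5)/4+215-.5,(p[1]+.5)/4+155-.5)
S2=lambda p:((p[0]-400+.5)/4+360-.5,(p[1]+.5)/4+220-.5)
ang=lambda v:np.degrees(np.arctan2(v[1],v[0]))
def quad(n,P):
    P=np.array(P);print(n,"ctr",P.mean(0).round(4),"sides",[np.linalg.norm(P[i]-P[i-1]).round(4) for i in range(4)],"ang",[ang(P[0]-P[3]).round(1),ang(P[1]-P[2]).round(1),ang(P[1]-P[0]).round(1)+90])
quad("plate top",[ray(t,A(p),.004) for p in[(122,160),(338,217),(266,477),(46,420)]])
quad("plate side",[ray(s,S(p),.004) for p in[(42,228),(250,128),(322,206),(158,320)][:1]+[(0,0)]*3]) if 0 else None
quad("coder top",[ray(t,B(p),.042) for p in[(462,208),(678,165),(727,387),(500,440)]])
w=ray(t,B((592,298)),.042);p=ray(t,B((571,209)),.0445);print("window",w,"ptr",p,ang(p-w))
quad("coder side",[ray(s,S2(p),.042) for p in[(503,42),(708,90),(694,248),(472,208)]])
w=ray(s,S2((596,139)),.042);p=ray(s,S2((604,75)),.0445);print("window side",w,"ptr",p,ang(p-w))
j=ray(t,A((195.5,298)),.07);o=ray(t,A((163,245)),.07);i=ray(t,A((191,286)),.07);print("jar",j,"strip",ang(o-j),ang(o-i),np.linalg.norm(o-j), "r",[np.linalg.norm(ray(t,A(q),.07)-j).round(4) for q in[(134,298),(257,298),(195,237),(195,360)]])
js=ray(s,S((193,131)),.07);print("jar side",js)
for n,uv,z in[("tub",(350,190),.075),("tubTL",(328,154),.075),("tubTR",(372,154),.075),("tubBL",(328,223),.075),("tubBR",(373,228),.075),("small",(324,261),.052),("jar2",(366,128),.052),("pink",(213,228),.07),("head",(282,178),.064)]:print(n,ray(t,uv,z).round(3))
E
```

```text
plate top ctr [0.4685 0.3857 0.004 ] sides [np.float64(0.1298), np.float64(0.1084), np.float64(0.1291), np.float64(0.1085)] ang [np.float64(-16.2), np.float64(-16.2), np.float64(-15.900000000000006)]
coder top ctr [0.4677 0.0296 0.042 ] sides [np.float64(0.1086), np.float64(0.1041), np.float64(0.1054), np.float64(0.1088)] ang [np.float64(6.9), np.float64(9.3), np.float64(10.200000000000003)]
window [0.46826047 0.02948635 0.042     ] ptr [0.5097677  0.03790777 0.0445    ] 11.469077252702032
coder side ctr [0.4632 0.0281 0.042 ] sides [np.float64(0.1096), np.float64(0.1065), np.float64(0.0998), np.float64(0.1041)] ang [np.float64(11.3), np.float64(9.8), np.float64(10.0)]
window side [0.46600148 0.0275938  0.042     ] ptr [0.5061407  0.03573491 0.0445    ] 11.465305443982695
jar [0.47300788 0.37688839 0.07      ] strip 30.907738694857244 33.672621102687906 0.028070688999833587 r [np.float64(0.0274), np.float64(0.0275), np.float64(0.0274), np.float64(0.0277)]
jar side [0.47218749 0.37519985 0.07      ]
tub [0.531 0.189 0.075]
tubTL [0.619 0.24  0.075]
tubTR [0.617 0.133 0.075]
tubBL [0.453 0.243 0.075]
tubBR [0.439 0.138 0.075]
small [0.364 0.254 0.052]
jar2 [0.69  0.142 0.052]
pink [0.447 0.514 0.07 ]
head [0.564 0.352 0.064]
```

The manual's scale: shifts go in shares of 800 mm and turns go in shares of 60 degrees. Converting my numbers, 23 cm / 80 = 0.2875, 20 cm / 80 = 0.25.

send_rows:
  plan:
    - [[0.0125,0.0063,0.0025,0,0,0],[0.0438,0.0219,0.0075,0,0,0],[0.085,0.0425,0.015,0,0,0],[0.1263,0.0625,0.0238,0,0,0],[0.1675,0.0838,0.0313,0,0,0],[0.2088,0.1038,0.0388,0,0,0],[0.25,0.1244,0.0475,0,0,0],[0.2875,0.1431,0.055,0,0,0]]
  fingers: 1

```text
clock: 0.77
tool_pos: [0.4504, 0.4036, 0.182]
orientation: [180.0, 0.0, -25.6]
force: [0.4, 1.0, 0.1]
opening: 0.0876
gripper_force: 0.0
```

To row units: 3.37 cm / 80 = 0.0421, 3.2 cm / 80 = 0.04.

send_rows:
  plan:
    - [[0.0275,0.0138,0.005,0,0,0],[0.04,0.02,0.0075,0,0,0],[0.0421,0.0206,0.0075,0,0,0],[0.0421,0.0206,0.0075,0,0,0],[0.0421,0.0206,0.0075,0,0,0],[0.0421,0.0206,0.0075,0,0,0]]

```text
clock: 1.27
tool_pos: [0.4724, 0.3776, 0.1768]
orientation: [-180.0, -0.0, -25.5]
force: [0.0, 0.2, -0.2]
opening: 0.0878
gripper_force: 0.0
```

```bash
cat >> h.py <<'E'
def todelta(o,target):  # world target -> tool-axis shift in cm (tool down)
    from scipy.spatial.transform import Rotation as R
    r=R.from_euler("xyz",o["orientation"],degrees=True)
    return r.inv().apply(np.array(target)-o["tool_pos"])*100
E
python3 - <<'E'
from plant import ctrl
from h import *
import cv2
o=ctrl.get_obs();print(o["clock"],o["tool_pos"],o["orientation"],o["opening"],todelta(o,[.4727,.3762,.03]))
s=ctrl.snapshot("wrist");cv2.imwrite("pics/w1.png",s["img"][:,:,::-1])
import pickle;pickle.dump(s,open("w1.pkl","wb"))
E
```

```text
1.2667 [0.47240768 0.37763143 0.17676318] [-1.79972268e+02 -5.05266501e-04 -2.55369084e+01] 0.08781485902470311 [ 0.08795434  0.12366097 14.67626075]
```

View pics/w1.png

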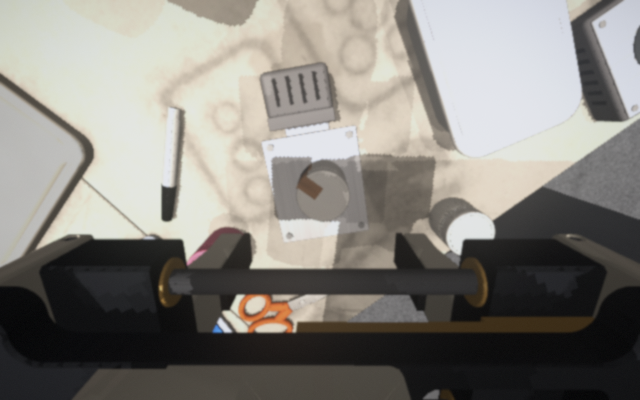

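The wrist view shows the lid centre at about (323,192) and the strip at (309,187). The plate corners are (263,140), (356,127), (368,228) and (285,240), and the head is at (299,93). I'll check these against the first measurements.

```bash
python3 - <<'E'
import pickle,numpy as np,cv2
from h import *
s=pickle.load(open("w1.pkl","rb"));t=pickle.load(open("s0.pkl","rb"))["top"]
ang=lambda v:np.degrees(np.arctan2(v[1],v[0])).round(1)
P=np.array([ray(s,p,.004) for p in[(263,140),(356,127),(368,228),(285,240)]])
print(P.round(4),P.mean(0).round(4),ang(P[0]-P[3]),ang(P[1]-P[2]),ang(P[1]-P[0])+90)
j=ray(s,(323.5,191.5),.07)
for n,S,box in(("wrist",s,(160,225,290,350)),("top",t,(195,230,255,290))):
    r0,r1,c0,c1=box;hsv=cv2.cvtColor(S["img"],cv2.COLOR_RGB2HSV)[r0:r1,c0:c1]
    m=((hsv[...,0]<20)&(hsv[...,1]>100)).astype(np.uint8)
    v,u=np.nonzero(m);c=ray(S,(u.mean()+c0,v.mean()+r0),.07)
    X=np.array([ray(S,(a+c0,b+r0),.07)[:2] for a,b in zip(u,v)])
    print(n,"n",m.sum(),"centroid",c.round(4),"rect",cv2.minAreaRect((X*1000).astype(np.float32)))
    jj=j if n=="wrist" else np.array([.4730,.3769,.07]);print("jar",jj.round(4),"ang",ang(c-jj))
E
```

```text
[[0.547  0.419  0.004 ]
 [0.5143 0.317  0.004 ]
 [0.3946 0.3526 0.004 ]
 [0.4249 0.4546 0.004 ]] [0.4702 0.3858 0.004 ] -16.3 -16.6 -17.700000000000003<stdin>:11: RuntimeWarning: Mean of empty slice.
  ret = ret.dtype.type(ret / rcount)
Traceback (most recent call last):
cv2.error: OpenCV(4.12.0) /io/opencv/modules/imgproc/src/convhull.cpp:143: error: (-215:Assertion failed) total >= 0 && (depth == CV_32F || depth == CV_32S) in function 'convexHull'
```

To row units: 14.6 cm / 80 = 0.1825, 14 cm / 80 = 0.175.

send_rows:
  plan:
    - [[0.0013,0.0013,0.025,0,0,0],[0.0013,0.0013,0.0625,0,0,0],[0.0013,0.0013,0.1,0,0,0],[0.0013,0.0013,0.1313,0,0,0],[0.0013,0.0013,0.1563,0,0,0],[0.0013,0.0013,0.175,0,0,0],[0.0013,0.0013,0.1825,0,0,0],[0.0013,0.0013,0.1825,0,0,0]]

```text
clock: 1.98
tool_pos: [0.4724, 0.3753, 0.0291]
orientation: [179.8, 0.0, -25.5]
force: [0.8, -0.9, -0.1]
opening: 0.0878
gripper_force: 0.0
```

send_rows:
  plan:
    - [[0,0,0,0,0,0],[0,0,0,0,0,0],[0,0,0,0,0,0],[0,0,0,0,0,0],[0,0,0,0,0,0],[0,0,0,0,0,0],[0,0,0,0,0,0],[0,0,0,0,0,0]]
  fingers: 0

```text
clock: 2.65
tool_pos: [0.4737, 0.3757, 0.0312]
orientation: [-179.9, -0.0, -25.6]
force: [-0.9, 0.6, 5.2]
opening: 0.0523
gripper_force: 30.0
```

```bash
cat >> h.py <<'E'
def strip(S,box,z,jar,th=35):
    import cv2
    r0,r1,c0,c1=box;im=S["img"][r0:r1,c0:c1].astype(int)
    m=((im[...,0]-im[...,2])>th).astype(np.uint8)
    n,l,st,ce=cv2.connectedComponentsWithStats(m)
    k=1+np.argmax(st[1:,4]);c=ray(S,ce[k]+[c0,r0],z);d=c-jar
    v,u=np.nonzero(l==k);X=np.array([ray(S,(a+c0,b+r0),z)[:2] for a,b in zip(u,v)])
    print("n",st[k,4],"px",ce[k]+[c0,r0],"c",c.round(4),"ang",np.degrees(np.arctan2(d[1],d[0])).round(1),"r",np.linalg.norm(d).round(4),cv2.minAreaRect((X*1000).astype(np.float32)))
E
python3 - <<'E'
import pickle
from h import *
s=pickle.load(open("w1.pkl","rb"));t=pickle.load(open("s0.pkl","rb"))["top"]
j=ray(s,(323.5,191.5),.07);print(j)
strip(s,(165,218,296,350),.07,j);strip(t,(203,228,259,284),.07,np.array([.473,.3769,.07]))
from plant import ctrl
print(ctrl.get_obs()["opening"],ctrl.get_obs()["gripper_force"])
E
```

```text
[0.47846069 0.37494187 0.07      ]
n 191 px [310.12565445 188.04188482] c [0.4871 0.3851 0.07  ] ang 49.5 r 0.0134 ((488.01708984375, 385.6014709472656), (19.329208374023438, 11.768434524536133), 28.492267608642578)
n 57 px [267.96491228 209.54385965] c [0.4881 0.3851 0.07  ] ang 28.6 r 0.0172 ((488.20556640625, 385.0638122558594), (21.432598114013672, 13.713970184326172), 25.986522674560547)
0.052328955210191895 30.00124393031001
```

To row units: 36 degrees / 60 = 0.6.

send_rows:
  plan:
    - [[0,0,0,0,0,0.0333],[0,0,0,0,0,0.1],[0,0,0,0,0,0.1833],[0,0,0,0,0,0.2667],[0,0,0,0,0,0.35],[0,0,0,0,0,0.4333],[0,0,0,0,0,0.5167],[0,0,0,0,0,0.6]]

```text
clock: 3.32
tool_pos: [0.4738, 0.3757, 0.0312]
orientation: [-179.9, 0.0, -61.8]
force: [-0.9, -0.3, 4.4]
opening: 0.0522
gripper_force: 30.0
```

To row units: 11 degrees / 60 = 0.1833.

send_rows:
  plan:
    - [[0,0,0,0,0,0.0833],[0,0,0,0,0,0.15],[0,0,0,0,0,0.1833],[0,0,0,0,0,0.1833],[0,0,0,0,0,0.1833],[0,0,0,0,0,0.1833]]

```text
clock: 3.82
tool_pos: [0.4738, 0.3757, 0.0312]
orientation: [-179.9, 0.0, -72.5]
force: [-0.4, -0.7, 5.5]
opening: 0.0524
gripper_force: 30.0
```

```bash
python3 - <<'E'
from plant import ctrl
import cv2,pickle,numpy as np
o=ctrl.get_obs();print(o["tool_pos"],o["orientation"],o["force"])
d={n:ctrl.snapshot(n) for n in("top","side","wrist")};pickle.dump(d,open("s2.pkl","wb"))
f=lambda n,a,b,c,e,k:cv2.resize(d[n]["img"][a:b,c:e,::-1],(390,300),interpolation=cv2.INTER_CUBIC)
cv2.imwrite("pics/r.png",np.vstack([np.hstack([f("top",160,240,220,324,0),f("side",150,230,210,314,0)]),np.hstack([f("wrist",0,400,0,520,0),f("wrist",120,280,220,428,0)])]))
E
```

```text
[0.47381752 0.37571043 0.03119637] [-1.79933811e+02  3.20063421e-02 -7.25121242e+01] [-0.42507884 -0.71124645  5.51078063]
```

View pics/r.png

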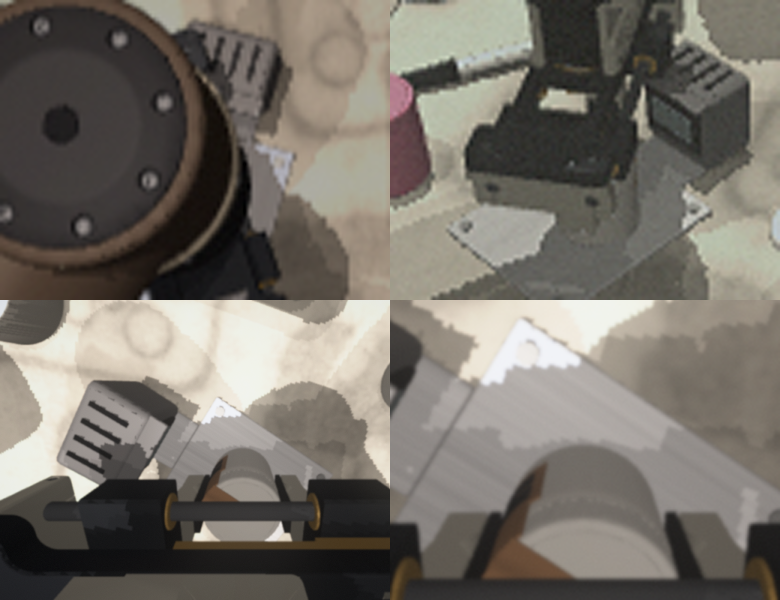

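The wrist view shows the strip on the lid running towards the head. Its right edge goes from crop (575,580) to (520,540), nearly parallel to the plate edge from (775,505) to (528,318).

```bash
python3 - <<'E'
import pickle
from h import *
s=pickle.load(open("s2.pkl","rb"))["wrist"]
c=lambda p:((p[0]-390+.5)/1.875+219.5,(p[1]-300+.5)/1.875+119.5)
ang=lambda v:np.degrees(np.arctan2(v[1],v[0])).round(1)
print("plate",ang(ray(s,c((528,318)),.004)-ray(s,c((775,505)),.004)))
a,b=ray(s,c((520,540)),.07),ray(s,c((575,580)),.07);print("strip edge",ang(a-b),a,b)
j=np.array([.4738,.3757,.07])
l=ray(s,c((484,578)),.07);print("corner angs",ang(a-j),ang(l-j),np.linalg.norm((a-j)[:2]),np.linalg.norm((l-j)[:2]))
E
```

```text
plate -19.5
strip edge -22.0 [0.49588017 0.36285568 0.07      ] [0.47952802 0.36946905 0.07      ]
corner angs -30.2 0.4 0.025544287256252986 0.02794284538814131
```

send_rows:
  plan:
    - [[0,0,0,0,0,0],[0,0,0,0,0,0],[0,0,0,0,0,0],[0,0,0,0,0,0],[0,0,0,0,0,0],[0,0,0,0,0,0],[0,0,0,0,0,0],[0,0,0,0,0,0]]

```text
clock: 4.63
tool_pos: [0.4738, 0.3757, 0.0312]
orientation: [-179.9, 0.0, -72.5]
force: [0.2, 0.3, 5.5]
opening: 0.0522
gripper_force: 30.0
```

To row units: -12 cm / 80 = -0.15, -11.5 cm / 80 = -0.1438.

send_rows:
  plan:
    - [[0,0,-0.0063,0,0,0],[0,0,-0.025,0,0,0],[0,0,-0.05,0,0,0],[0,0,-0.075,0,0,0],[0,0,-0.1,0,0,0],[0,0,-0.125,0,0,0],[0,0,-0.1438,0,0,0],[0,0,-0.15,0,0,0]]

```text
clock: 5.3
tool_pos: [0.4738, 0.3758, 0.1529]
orientation: [-179.9, 0.1, -72.5]
force: [1.1, -0.3, -1.0]
opening: 0.0525
gripper_force: 30.0
```

To row units: -27 degrees / 60 = -0.45.

send_rows:
  plan:
    - [[0,0,0,0,0,-0.0333],[0,0,0,0,0,-0.1],[0,0,0,0,0,-0.1833],[0,0,0,0,0,-0.2667],[0,0,0,0,0,-0.35],[0,0,0,0,0,-0.4167],[0,0,0,0,0,-0.45],[0,0,0,0,0,-0.45]]

```text
clock: 5.97
tool_pos: [0.4727, 0.3747, 0.1494]
orientation: [179.9, 0.0, -45.5]
force: [-0.4, 0.4, -1.3]
opening: 0.0523
gripper_force: 30.0
```

```bash
python3 - <<'E'
from plant import ctrl
from h import *
o=ctrl.get_obs();print(o["clock"],o["tool_pos"],o["orientation"],o["force"],o["opening"])
for t in([.5,.19,.151],[.4685,.0282,.151]):print(todelta(o,t))
E
```

```text
5.9667 [0.47272815 0.37469364 0.14935422] [ 1.79875270e+02  1.73355088e-03 -4.54917005e+01] [-0.43090447  0.39661286 -1.28855674] 0.05231523452651727
[15.08319252 11.00270024 -0.14108231]
[24.41375232 24.59147117 -0.11178246]
```

To row units: 15.1 cm / 80 = 0.1888, 14.3 cm / 80 = 0.1788.

send_rows:
  plan:
    - [[0.01,0.0075,0,0,0,0],[0.035,0.025,0,0,0,0],[0.065,0.0475,0,0,0,0],[0.095,0.0688,0,0,0,0],[0.125,0.0913,0,0,0,0],[0.155,0.1125,0,0,0,0],[0.1788,0.13,0,0,0,0],[0.1888,0.1375,0,0,0,0]]

```text
clock: 6.63
tool_pos: [0.4997, 0.1871, 0.1501]
orientation: [179.9, 0.0, -45.8]
force: [0.3, -0.2, -1.4]
opening: 0.0524
gripper_force: 30.0
```

To row units: 13.6 cm / 80 = 0.17, 13 cm / 80 = 0.1625.

send_rows:
  plan:
    - [[0.005,0.0075,0,0,0,0],[0.02,0.0288,0,0,0,0],[0.0388,0.0563,0,0,0,0],[0.0588,0.0863,0,0,0,0],[0.0788,0.115,0,0,0,0],[0.0975,0.1425,0,0,0,0],[0.1113,0.1625,0,0,0,0],[0.1163,0.17,0,0,0,0]]

```text
clock: 7.3
tool_pos: [0.4671, 0.0272, 0.1504]
orientation: [180.0, 0.0, -45.7]
force: [1.1, -0.3, -1.0]
opening: 0.0527
gripper_force: 30.0
```

To row units: 3 cm / 80 = 0.0375, 2.5 cm / 80 = 0.0313.

send_rows:
  plan:
    - [[0,0,0.0063,0,0,0],[0,0,0.0188,0,0,0],[0,0,0.0313,0,0,0],[0,0,0.0375,0,0,0],[0,0,0.0375,0,0,0],[0,0,0.0375,0,0,0],[0,0,0.0375,0,0,0]]

```text
clock: 7.88
tool_pos: [0.4687, 0.0294, 0.1209]
orientation: [-180.0, -0.0, -45.6]
force: [0.4, -0.3, -1.3]
opening: 0.0525
gripper_force: 30.0
```

```bash
python3 - <<'E'
from plant import ctrl
from h import *
import cv2,pickle
o=ctrl.get_obs();print(o["clock"],o["tool_pos"],o["orientation"],todelta(o,[.4685,.0282,.079]))
d={n:ctrl.snapshot(n) for n in("top","side","wrist")};pickle.dump(d,open("s3.pkl","wb"))
f=lambda n,a,b,c,e:cv2.resize(d[n]["img"][a:b,c:e,::-1],(390,300),interpolation=cv2.INTER_CUBIC)
cv2.imwrite("pics/v.png",np.vstack([np.hstack([f("top",160,260,350,480),f("side",200,310,340,483)]),np.hstack([f("wrist",0,400,0,520),f("wrist",120,280,220,428)])]))
E
```

```text
7.8833 [0.46873293 0.02940417 0.12086804] [-1.79979244e+02 -1.61355043e-02 -4.55612884e+01] [0.06849036 0.1024577  4.18678658]
```

View pics/v.png

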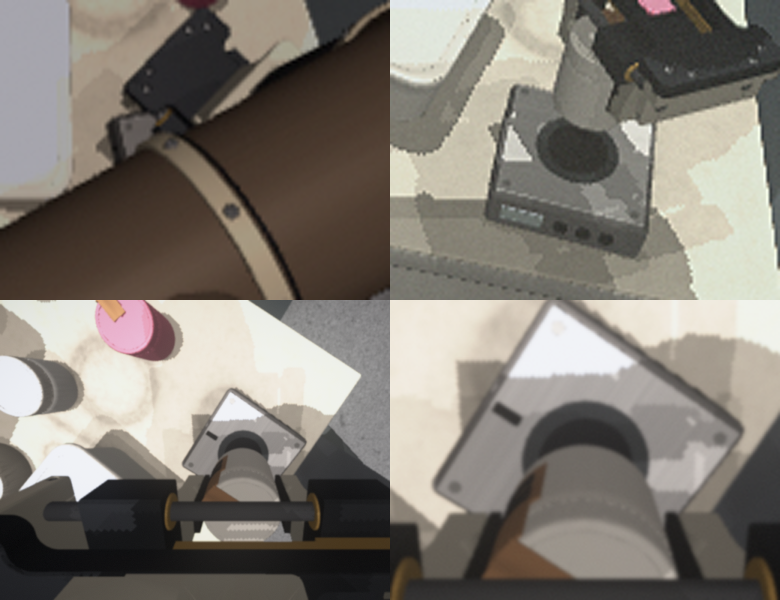

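The crops show the jar above the window with the strip on the left, the same side as the pointer at (508,414). In the wrist crop the coder corners are (556,305), (436,487) and (742,430), and the window rim passes through (523,460), (583,401) and (649,460).

```bash
python3 - <<'E'
import pickle
from h import *
d=pickle.load(open("s3.pkl","rb"));s=d["wrist"]
c=lambda p:((p[0]-390+.5)/1.875+219.5,(p[1]-300+.5)/1.875+119.5)
ang=lambda v:np.degrees(np.arctan2(v[1],v[0])).round(1)
T,L,R=[ray(s,c(p),.042) for p in((556,305),(436,487),(742,430))]
print("sides",np.linalg.norm(T-L),np.linalg.norm(T-R),"ctr",(L+R)/2,"ang",ang(L-T)-90,ang(T-R))
P=[ray(s,c(p),.042)[:2] for p in((523,460),(583,401),(649,460))]
A=np.array([[2*p[0],2*p[1],1] for p in P]);x=np.linalg.solve(A,[p@p for p in P]);print("win",x[:2],"r",np.sqrt(x[2]+x[0]**2+x[1]**2))
p=ray(s,c((508,414)),.0445);print("ptr",p,ang(p[:2]-x[:2]))
zt=.1209-.0272+.066
a,b=ray(s,c((520,540)),zt),ray(s,c((575,580)),zt);print("strip edge",ang(a-b))
l=ray(s,c((484,578)),zt);j=np.array([.4687,.0294,zt]);print(ang(a-j),ang(l-j))
S=d["side"];q=lambda p:((p[0]-390+.5)/2.727+339.5,(p[1]+.5)/2.727+199.5)
# side: jar bottom predicted silhouette
K,Tm=S["K"],S["pose"]
th=np.linspace(0,6.28,13)[:12]
X=np.c_[.4687+.0265*np.cos(th),.0294+.0265*np.sin(th),0*th+.0937]
C=(X-Tm[:3,3])@Tm[:3,:3];uv=C@K.T;uv=uv[:,:2]/uv[:,2:]
cr=np.c_[(uv[:,0]-339.5)*2.727+390,(uv[:,1]-199.5)*2.727];print("pred bottom crop x",cr[:,0].min(),cr[:,0].max(),"ymax",cr[:,1].max())
E
```

```text
sides 0.10226284846544387 0.10162856120170127 ctr [0.46994231 0.02759319 0.042     ] ang 9.599999999999994 11.2
win [0.46878143 0.02908034] r 0.029603905707854757
ptr [0.51089193 0.03662654 0.0445    ] 10.2
strip edge 4.9
-5.0 25.6
pred bottom crop x 553.942446705742 628.6464742789916 ymax 130.90809847912706
```

To row units: 4.1 cm / 80 = 0.0513, 4 cm / 80 = 0.05.

send_rows:
  plan:
    - [[0,0,0.005,0,0,0],[0,0,0.015,0,0,0],[0,0,0.0263,0,0,0],[0,0,0.0375,0,0,0],[0,0,0.045,0,0,0],[0,0,0.05,0,0,0],[0,0,0.0513,0,0,0],[0,0,0.0513,0,0,0]]

```text
clock: 8.7
tool_pos: [0.4681, 0.0287, 0.0791]
orientation: [179.9, 0.0, -45.6]
force: [-0.6, 0.2, -1.2]
opening: 0.0524
gripper_force: 30.0
```

send_rows:
  plan:
    - [[0,0,0,0,0,0],[0,0,0,0,0,0],[0,0,0,0,0,0],[0,0,0,0,0,0],[0,0,0,0,0,0],[0,0,0,0,0,0]]

```text
clock: 9.2
tool_pos: [0.4684, 0.0289, 0.0797]
orientation: [-180.0, -0.0, -45.6]
force: [-0.0, -0.1, -1.3]
opening: 0.0524
gripper_force: 30.0
```

```bash
python3 - <<'E'
from plant import ctrl
from h import *
import cv2
o=ctrl.get_obs();print(o["clock"],o["tool_pos"],o["orientation"],o["force"],o["gripper_force"])
s=ctrl.snapshot("side");w=ctrl.snapshot("wrist")
f=lambda i,a,b,c,e:cv2.resize(i["img"][a:b,c:e,::-1],(400,300),interpolation=cv2.INTER_CUBIC)
cv2.imwrite("pics/z.png",np.hstack([f(s,210,300,350,470),f(w,120,280,220,433)]))
E
```

```text
9.2 [0.46836306 0.02887044 0.07971385] [-1.79983151e+02 -6.24351884e-03 -4.55977124e+01] [-0.03764668 -0.06653348 -1.28750223] 29.999229032546282
```

View pics/z.png

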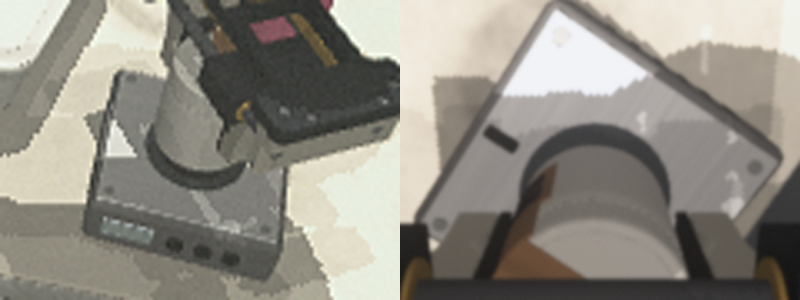

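The jar is centred inside the window ring, with the ring visible evenly around (200,170). It hovers with no contact (force −1.3 N, which is just the jar's weight), and the strip lines up with the pointer at (501,138).

```bash
python3 -c "
from plant import ctrl
print(ctrl.close_job())"
```

```text
the job is handed in; nothing more can be done
None
```

I handed the job in at about 9.3 s; no verdict came back. By my measurements, the jar's strip faced the reader within about 3° and stood still for over a second. The jar then passed over the tub and is held about 10 mm above the print window, within about 2 mm of centre and about 3° of the pointer, with no sign of contact with the coder.

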